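# Leak-test the bench suction unit

### The job

Get the suction unit ready for its leak test: first set the stopper upright and fully home in the neck of the amber collection jar and let go of it. Then take the test coupler, press it squarely onto the tilted nipple of the pump until it snaps all the way in, and finish while still gripping it and pressing it down against the nipple's spring, without letting go. Leave the vials, the gel bottle and the carton where they are.

Things in the scene. Friction and masses are not known exactly. Their poses are not given: they have to be found in the camera images.
- stopper: Loose dark rubber stopper, 0.06-0.13 kg, standing narrow end down. Origin: centre of the narrow end, z up its axis. Tapered plug 30 mm diameter at z 0 growing to 35 mm at z 25; flange 48 mm diameter from z 25 to 31; round grey grip knob 24 mm diameter from z 31 to 66 mm (top).
- stopper_flange (a point): Centre of the underside of the stopper's flange (25 mm above the stopper's origin on its axis); it meets the jar's rim when the stopper is home.
- jar: Fixed amber collection jar standing on the counter in a dark metal foot (100 mm diameter); body 84 mm diameter up to 70 mm, narrowing to an upright neck 46 mm outside, 39 mm inside diameter, from 94 mm up to the rim at 120 mm above the counter. Origin at the centre of its underside, z up.
- jar_mouth (a point): Centre of the jar's open mouth, level with the rim, 120 mm above the counter, z up.
- coupler: Loose metal coupler, 0.13-0.25 kg, standing mouth down. Origin: centre of its open mouth, z along its axis away from the mouth. Bell 38 mm diameter at the mouth, 34 mm from z 5 to 34 mm; bore 26 mm diameter to z 5, then 22 mm, closed at z 20. Above the bell's flat 6 mm wide shoulder (z 34; fingertips can push on it) a round grip neck 22 mm diameter with dark rings, z 34 to 74 (top).
- coupler_seat (a point): Centre of the closed end of the coupler's bore (z 20 mm in the coupler); it bears on the nipple's tip.
- pump: Fixed grey pump block 130 x 120 mm, top 56 mm above the counter. Origin on the counter straight below the foot of the nipple; the block's -x side is the side to which the nipple leans, and it extends from x -45 to +85 mm and y -60 to +60 mm.
- nipple: Fixed nipple on the pump; z axis points out of the pump, tilted 25 degrees from vertical to the pump's -x side. Origin 55 mm above the counter. Along z: boss 36 mm diameter up to z 22 mm; steel shank 19 mm diameter to z 36, tapering to 14 mm at z 42; sprung brass plunger 13 mm diameter, round tip at z 54 when free. With the coupler fully on, tip at z 46, coupler mouth at z 26 mm.
- nipple_tip (a point): Tip of the brass plunger on the nipple's axis; moves with the plunger; z along the nipple's axis, outward.
- plunger (a joint): How far the plunger is pressed in, m: 0 free, 0.008 at its hard stop. Resistance about 10 N to start it moving, falling steadily to about 4 N at the stop, so that once it gives it snaps right in. The spring pushes the coupler off again if it is not held.
- vial_a: Bystander: small amber vial with black cap, 34 mm diameter, 55 mm tall; origin at the centre of its underside.
- vial_b: Bystander: another such vial.
- gel: Bystander: clear bottle 64 mm diameter, 150 mm tall, white cap; origin at the centre of its underside.
- carton: Bystander: cardboard carton 90 x 130 x 60 mm; origin at the centre of its underside.
There are look-alikes about, which are no part of the job. What is shaped like the stopper but green or red is not meant.

How it is judged:
By the outcome, as a careful person would: the job done as asked, in the order asked, and still so for the second after the job is handed in, while the arm keeps its last pose, push and grip.
It also fails if it takes over 61 s, if anything falls off the work surface, if the arm or the gripper's body presses on something with over 40 N, if the wrist force passes 120 N, or if a joint passes its speed limit or range.

### The arm

A 7-joint arm with a two-finger parallel gripper is mounted at the origin on the work surface. World frame = base frame: x ahead of the robot, y to its left, z up, the work surface at z = 0. Lengths are in mm, angles in rad, forces in N, time in s.
With the tool pointing down it reaches from about 425 to 950 mm from the base axis. Payload 4.7 kg.
Tool frame: the origin (TCP) lies between the finger pads; the fingertips stand bot.tips_ahead ahead of it and the grasp point (between the pads) lies 5 mm behind it (bot.tips_ahead is the distance from the TCP to the fingertips, in mm); z points along the fingers, x is the direction in which the jaws open and shut, and the axes are right-handed (so a half turn about z gives the same grasp; the last joint's range is limited). The gripper opens to 87 mm and grips with 3 to 60 N. Pads are 19 mm wide; open, the fingers measure 117 mm over their backs; the gripper's body (75 mm by 190 mm) begins 51 mm behind the grasp point.
Start: joints at [-1.304, 0.469, -0.049, 1.532, 0.024, 1.141, -0.082], TCP at [196.725, 645.714, 236.573] pointing down, gripper open.
Joint ranges: [-2.59, 2.59], [-0.33, 1.99], [-1.39, 1.29], [0.1, 2.45], [-1.04, 4.18], [0.21, 1.99], [-2.66, 2.66]. Speed limits (rad/s): [2.57, 2.57, 3.14, 3.14, 3.14, 3.14, 3.14].

### API

Orientations are given as [roll, pitch, yaw] about the fixed x, y, z axes, in that order (R = Rz(yaw) Ry(pitch) Rx(roll)).
In Python, from cell import bot gives the robot as it stands.
- The arm moves only by the tool apply_moves, never from a script. Its argument "deltas" is a list that holds one entry, the list of rows, each a list of 4 numbers: the shift along the tool's x, y, z normalised to -1 to 1, where 1 is 25 mm, then the turn about the tool's z normalised to -1 to 1, where 1 is 8 degrees. In form: [[[dx, dy, dz, twist], ...]]. A call has exactly 8 rows; each row shifts and turns the commanded pose from where the row before left it, along the tool's axes as they then stand; what a row does not reach is not made up. A row lasts 1/10 s, in which the tool goes at most 50 mm and 8.59 degrees, less where a joint would pass 70% of its speed; a pose out of reach is approached as far as the arm can. A call with a number of a shift or a turn outside -1 to 1 is refused whole. A call with a gripper value outside its range is refused whole. "jaw" is the finger opening in mm, from 0 to 87, set as the call begins (left out, the last holds). The fingers move at their own pace and stop on an object; "grip_force" is the grip in N (left out, the last holds). Time passes only in rows, so rows that do not move let the fingers close, or fill a call up. It gives the time, the measured TCP pose, the force and the opening at its end, in the units of the state.
- bot.sense(): the state, without advancing time (a new reading comes with each control period).
- bot.grab_frame(name): name is "scene" or "top"; returns a dict with "img" (400x640x3 uint8, blue, green, red), "fx", "fy", "cx", "cy" (pixels), "k1" (the pictures are not rectified: a ray, as slopes to the right and down, at radius r is drawn at 1 + k1 r^2 times it, then the intrinsics apply), "extrinsics" (4x4, takes a point from camera to world coordinates). Camera axes: x right, y up, looking along -z (the intrinsics and any distortion apply to the point x, -y, -z); pixel columns grow to the right and rows downward; lengths in mm; the calibration is good to about 2 mm. A picture is of the moment at which its call begins. There is no depth.
- bot.finish_job(): hands the job in, once; it reports no verdict.
Trained networks look in the newest picture that a camera, given by its name, has taken for a name from the list of things; names that differ only in an ending like _2 or _b are one class to them, and where a whole thing is asked for, a point or a joint stands for the part that bears it (a point fixed in the world has none). Each returns a list of dicts, best first, with "confidence" (0 to 1); they miss things now and then, are a little off and sometimes report something else, mostly with a low value. They report only what shows in the picture. A call takes as long as a camera call. They do not tell look-alikes from the thing itself.
- bot.cut_out(camera, query): "pixels" (400x640 bool, what is visible of it).
- bot.pinpoint(camera, query): "position" ([x, y, z] in mm, in the coordinates of the camera as it stood for that picture, good to about 4 mm: a listed point, or the origin of a listed thing).
The state is a dict: "t": time; "joint_pos": joint angles; "dq": joint speeds; "tau": joint torques, N m; "position": TCP position; "tcp_rot": TCP orientation; "wrist_force": force on the tool from outside, world axes, zero at the start; "torque": the same for the moment, N m; "width": finger opening in mm.
Only numpy, scipy, OpenCV 4.12 (cv2) and the standard library are available. Lean on these libraries where they do the work, as an engineer would, in place of code of your own. Each camera call takes 0.05 s, during which the arm holds its last target.

## Working session

There is one attempt and no reset: what is moved stays moved. The work goes in short steps, Python scripts to look and compute and a tool call to move; the robot and the scene stay as the last step left them, time stands still between calls to the robot, and variables do not carry over. Pictures are saved under pics/ and viewed, and the job is handed in when it is done.

Besides the shell and the picture viewer there is one more tool, called as name(argument=value, ...), one argument or row to a line, values as JSON. apply_moves: Moves the arm, as the interface text tells. Its arguments: {"type":"object","properties":{"deltas":{"type":"array"},"jaw":{"type":"number"},"grip_force":{"type":"number"}},"required":["deltas"]}

```bash
ls; mkdir -p pics; python3 - <<'E'
from cell import bot
import cv2,numpy as np
s=bot.sense();print(s, bot.tips_ahead)
for n in("scene","top"):
    f=bot.grab_frame(n);cv2.imwrite(f"pics/{n}0.png",f["img"]);print(n,{k:v for k,v in f.items() if k!="img"})
E
```

```text
pics
{'t': 0.0, 'joint_pos': array([-1.30388559,  0.46944537, -0.04860116,  1.53370854,  0.02413195,
        1.14103026, -0.08232421]), 'dq': array([-4.63698051e-04,  2.47568604e-03,  8.83581060e-04,  2.28224033e-04,
       -2.90721444e-05,  8.20023524e-04,  1.03871972e-03]), 'tau': array([ 1.23919835e-03, -5.07953668e+01, -7.91318575e-02, -2.36154234e+01,
       -6.10072422e-02,  3.78432067e-02,  1.63055493e-04]), 'position': array([196.59600015, 645.11811985, 235.49062155]), 'tcp_rot': array([3.14149066e+00, 2.00207365e-03, 1.27501212e+00]), 'wrist_force': array([-0.13990247, -0.58742285, -0.49526947]), 'torque': array([-0.04309351, -0.0224056 , -0.01590094]), 'width': 87.31610170135157} 14.0
scene {'fx': 470.2159257905819, 'fy': 470.2159257905819, 'cx': 321.00365901351256, 'cy': 199.8588311556722, 'k1': 0.026811581481348514, 'extrinsics': array([[-6.51554469e-02, -5.61617366e-01,  8.24827680e-01,
         1.76554649e+03],
       [ 9.97823475e-01, -2.82584158e-02,  5.95799810e-02,
         7.68624295e+01],
       [-1.01528285e-02,  8.26914382e-01,  5.62236182e-01,
         9.06308171e+02],
       [ 0.00000000e+00,  0.00000000e+00,  0.00000000e+00,
         1.00000000e+00]])}
top {'fx': 373.77890211166994, 'fy': 373.77890211166994, 'cx': 317.72316309769707, 'cy': 198.8470677103501, 'k1': -0.006478284001214675, 'extrinsics': array([[-2.14916455e-02,  9.92666949e-01, -1.18955614e-01,
         4.72133423e+02],
       [-9.99539021e-01, -2.38861531e-02, -1.87402375e-02,
        -1.81264174e+01],
       [-2.14442064e-02,  1.18498019e-01,  9.92722703e-01,
         1.24194551e+03],
       [ 0.00000000e+00,  0.00000000e+00,  0.00000000e+00,
         1.00000000e+00]])}
```

View pics/scene0.png

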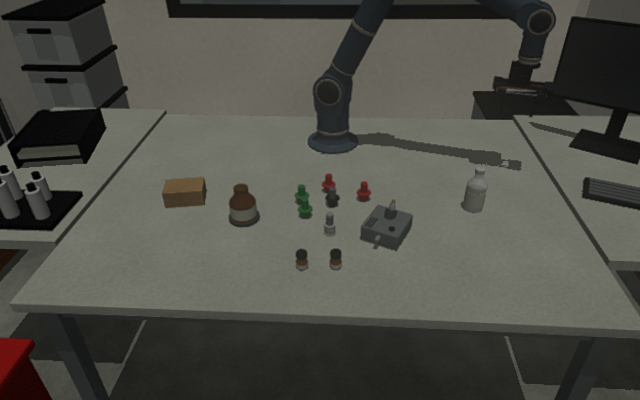

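View pics/top0.png

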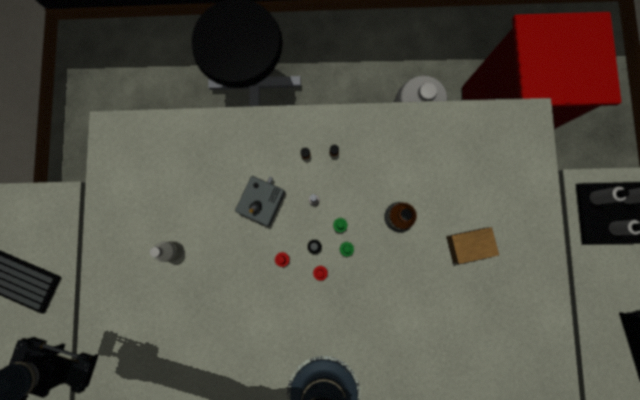

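```bash
cat > h.py <<'E'
from cell import bot
import cv2,numpy as np
from scipy.spatial.transform import Rotation as Ro
def w(f,p):
    return (f["extrinsics"]@np.r_[p,1])[:3]
def proj(f,P):
    T=np.linalg.inv(f["extrinsics"]);c=(T@np.r_[P,1])[:3]
    x,y=c[0]/-c[2],-c[1]/-c[2];r2=x*x+y*y;d=1+f["k1"]*r2
    return np.array([f["cx"]+f["fx"]*x*d,f["cy"]+f["fy"]*y*d])
def ray(f,u,v):
    K=np.array([[f["fx"],0,f["cx"]],[0,f["fy"],f["cy"]],[0,0,1.]])
    x,y=cv2.undistortPoints(np.array([[[u,v]]],float),K,np.array([f["k1"],0,0,0]))[0,0]
    E=f["extrinsics"];d=E[:3,:3]@np.array([x,-y,-1]);return E[:3,3],d
def atz(f,u,v,z):
    o,d=ray(f,u,v);return o+d*(z-o[2])/d[2]
E
python3 - <<'E'
from h import *
for c in("scene","top"):
    f=bot.grab_frame(c)
    for q in("stopper","stopper_flange","jar","jar_mouth","coupler","coupler_seat","pump","nipple","nipple_tip","vial_a","gel","carton"):
        for r in bot.pinpoint(c,q)[:4]:
            P=w(f,r["position"]);print(c,q,round(r["confidence"],2),P.round(0),proj(f,P).round(0))
print(bot.sense()["t"])
E
```

```text
scene stopper 0.75 [462.  24.  -3.] [333. 205.]
scene stopper 0.59 [427. 123.  -1.] [363. 200.]
scene stopper 0.57 [529. -62.   4.] [306. 215.]
scene stopper 0.55 [453. -89.  -1.] [300. 202.]
scene stopper_flange 0.72 [451. -85.  30.] [301. 194.]
scene stopper_flange 0.7 [375.   3.  25.] [328. 184.]
scene stopper_flange 0.62 [426. 122.  26.] [363. 193.]
scene stopper_flange 0.59 [ 554. -263.    2.] [244. 218.]
scene jar 0.83 [ 551. -260.    3.] [245. 217.]
scene jar_mouth 0.92 [ 556. -259.  120.] [241. 187.]
scene jar_mouth 0.57 [ 555. -263.    0.] [244. 218.]
scene coupler 0.71 [616.  18.  -2.] [329. 233.]
scene coupler_seat 0.57 [618.  18.  23.] [329. 227.]
scene pump 0.7 [597. 201.   0.] [388. 231.]
scene nipple 0.55 [598. 197.  55.] [388. 217.]
scene vial_a 0.53 [771.  42.  -2.] [335. 267.]
scene vial_a 0.52 [776. -54.   3.] [301. 266.]
scene gel 0.69 [615.  16.   6.] [329. 231.]
scene gel 0.59 [458. 486.  -0.] [473. 208.]
scene carton 0.86 [ 456. -483.    0.] [186. 199.]
top stopper 0.66 [534. -62.   6.] [339. 224.]
top stopper 0.52 [379.   5.   1.] [319. 272.]
top stopper 0.49 [423. 125.  -2.] [283. 259.]
top stopper 0.44 [451. -85.  -0.] [346. 250.]
top stopper_flange 0.72 [381.   3.  25.] [320. 272.]
top stopper_flange 0.64 [425. 124.  26.] [282. 259.]
top stopper_flange 0.57 [528. -62.  30.] [339. 226.]
top stopper_flange 0.5 [465.  23.  25.] [313. 246.]
top jar 0.67 [ 553. -262.    0.] [399. 217.]
top jar_mouth 0.9 [ 558. -260.  122.] [406. 213.]
top coupler 0.4 [616.  18.   5.] [314. 200.]
top coupler_seat 0.48 [620.  18.  19.] [314. 199.]
top pump 0.76 [597. 199.   6.] [260. 207.]
top nipple 0.68 [595. 200.  61.] [256. 206.]
top nipple 0.41 [ 457. -482.    2.] [468. 245.]
top nipple_tip 0.61 [617.  19.   3.] [314. 200.]
top vial_a 0.64 [778. -51.   3.] [333. 152.]
top vial_a 0.51 [768.  44.   2.] [305. 156.]
top gel 0.67 [463. 483.  10.] [174. 250.]
top carton 0.67 [ 460. -483.    2.] [468. 244.]
1.4
```

```bash
python3 - <<'E'
from h import *
s=cv2.imread("pics/scene0.png");t=cv2.imread("pics/top0.png")
a=cv2.resize(s[165:275,285:425],None,fx=5.7,fy=5.4,interpolation=cv2.INTER_CUBIC)
cv2.imwrite("pics/sc1.png",cv2.convertScaleAbs(a,alpha=1.8))
b=cv2.resize(t[165:285,225:365],None,fx=5,fy=5,interpolation=cv2.INTER_CUBIC)
cv2.imwrite("pics/tc1.png",cv2.convertScaleAbs(b,alpha=1.8))
E
```

```text
(no output)
```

View pics/sc1.png

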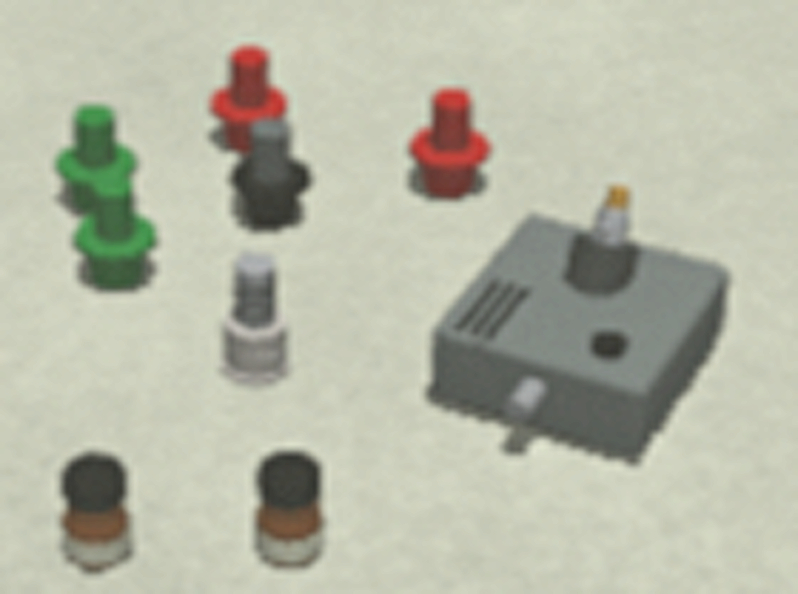

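View pics/tc1.png

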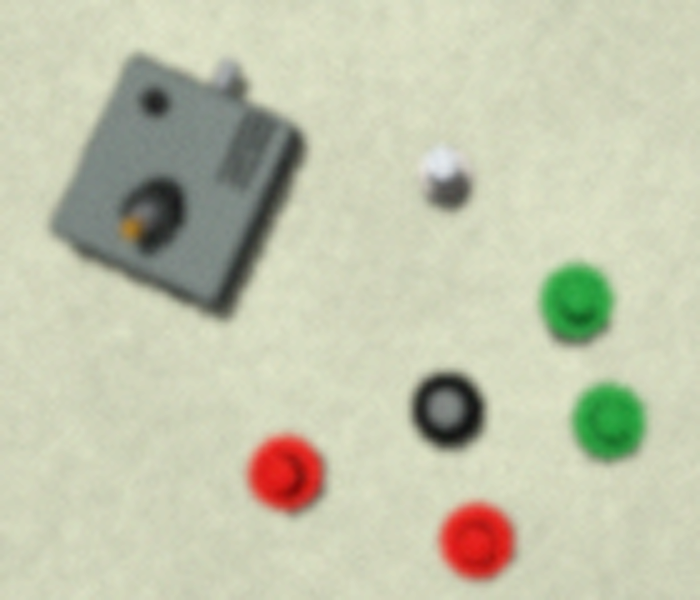

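```bash
python3 - <<'E'
from h import *
from scipy.optimize import least_squares
S=bot.grab_frame("scene");T=bot.grab_frame("top")
cs=[(285+x/5.7,165+y/5.4) for x,y in[(438,330),(533,215),(728,270),(645,393)]]
ct=[(225+x/5,165+y/5) for x,y in[(298,126),(215,302),(52,226),(137,55)]]
# crops via resize: pixel centers offset
cs=[(u-.4,v-.4) for u,v in cs]; ct=[(u-.4,v-.4) for u,v in ct]
A=np.array([atz(S,*c,56) for c in cs]);B=np.array([atz(T,*c,56) for c in ct]);print(A.round(),B.round(),sep="\n")
M=np.array([(85,-60),(-45,-60),(-45,60),(85,60)])
def mod(p):
    c,s=np.cos(p[2]),np.sin(p[2]);return M@np.array([[c,s],[-s,c]])+p[:2]
for Q in([A],[B],[A,B]):
    r=least_squares(lambda p:np.concatenate([(mod(p)-q[:,:2]).ravel() for q in Q]),[597,200,-.45]);print(r.x,np.degrees(r.x[2]),np.abs(r.fun).max())
p=r.x
R=Ro.from_euler('z',p[2])*Ro.from_euler('y',-25,degrees=True)
O=np.array([p[0],p[1],55]);print("axis",R.apply([0,0,1]))
for f,n in((S,"scene"),(T,"top")):
    im=cv2.resize(f["img"],None,fx=6,fy=6,interpolation=cv2.INTER_CUBIC)
    for z in(0,22,36,54):
        u=proj(f,O+R.apply([0,0,z]));cv2.circle(im,tuple(((u+.5)*6).astype(int)),3,(0,0,255),-1)
    for m in mod(p):
        u=proj(f,np.r_[m,56]);cv2.circle(im,tuple(((u+.5)*6).astype(int)),3,(0,255,0),-1)
    c=(proj(f,O)*6).astype(int);cv2.imwrite(f"pics/n_{n}.png",cv2.convertScaleAbs(im[c[1]-250:c[1]+250,c[0]-250:c[0]+250],alpha=1.6))
E
python3 -c "
import cv2,numpy as np
cv2.imwrite('pics/n2.png',cv2.resize(np.hstack([cv2.imread('pics/n_scene.png'),cv2.imread('pics/n_top.png')]),(800,400)))"
```

```text
[[648. 116.  56.]
 [535. 169.  56.]
 [584. 271.  56.]
 [698. 219.  56.]]
[[646. 111.  56.]
 [534. 165.  56.]
 [585. 270.  56.]
 [695. 215.  56.]]
[ 5.98197498e+02  2.02249556e+02 -4.40379228e-01] -25.231871161961738 4.488112277015148
[ 5.97209564e+02  1.99151420e+02 -4.52357912e-01] -25.918199181125665 4.853431753957921
[ 5.97703104e+02  2.00700427e+02 -4.46356561e-01] -25.574347083870094 5.766642147788701
axis [-0.38121261  0.18243667  0.90630779]
```

View pics/n2.png

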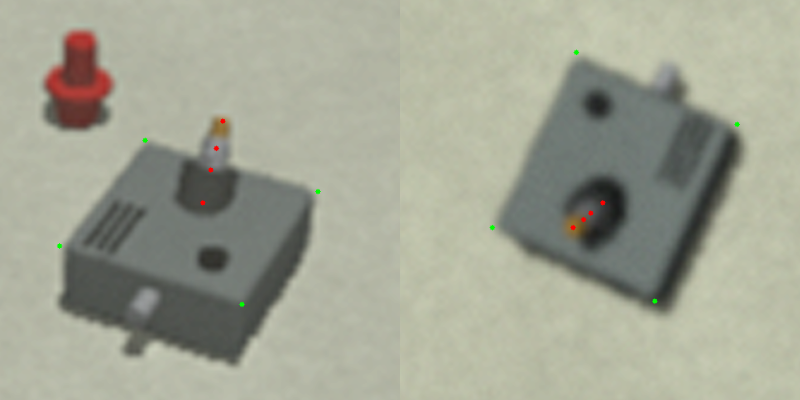

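```bash
python3 - <<'E'
from h import *
from scipy.optimize import least_squares
S=bot.grab_frame("scene");T=bot.grab_frame("top")
# silhouettes: fit xy by mask IoU-like centroid match w/ revolved profile hull sampling
prof={"stopper":[(0,15),(25,17.5),(25,24),(31,24),(31,12),(66,12)],"coupler":[(0,19),(5,19),(5,17),(34,17),(34,11),(74,11)],
"jar":[(0,50),(6,50),(6,42),(70,42),(94,23),(120,23)]}
def sil(f,name,x,y,sc=4):
    m=np.zeros((400*sc,640*sc),np.uint8);pr=prof[name]
    a=np.linspace(0,2*np.pi,40)
    for (z0,r0),(z1,r1) in zip(pr,pr[1:]):
        pts=[ (proj(f,[x+r*np.cos(t),y+r*np.sin(t),z])+.5)*sc for z,r in((z0,r0),(z1,r1)) for t in a]
        cv2.fillConvexPoly(m,cv2.convexHull(np.array(pts,np.float32)).astype(np.int32),255)
    return cv2.resize(m,(640,400),interpolation=cv2.INTER_AREA)/255.
for n,(x,y) in {"stopper":(463,24),"coupler":(617,18),"jar":(555,-261)}.items():
    for f,c in((S,"scene"),(T,"top")):
        for r in bot.cut_out(c,n):
            p=r["pixels"]; s=sil(f,n,x,y)
            if (s*p).sum()<.4*s.sum(): continue
            v,u=np.nonzero(p);yy,xx=np.mgrid[:400,:640]
            cs=np.array([(xx*s).sum(),(yy*s).sum()])/s.sum();d=np.array([u.mean(),v.mean()])-cs
            base=proj(f,[x,y,30]);P=atz(f,*(base+d),30)
            print(n,c,round(r["confidence"],2),p.sum(),s.sum().round(),d.round(2),P.round(1))
print(bot.sense()["t"])
E
```

```text
stopper scene 0.58 203 206.0 [-0.9  -0.74] [458.7  20.8  30. ]
stopper top 0.56 186 182.0 [ 1.23 -0.55] [464.7  20.   30. ]
coupler scene 0.54 214 239.0 [ 0.65 -0.43] [614.7  19.9  30. ]
jar scene 0.58 1018 1041.0 [-0.76 -0.82] [ 550.6 -264.4   30. ]
jar top 0.91 767 794.0 [-0.04 -0.2 ] [ 555.7 -260.9   30. ]
1.9
```

apply_moves(
  deltas=[
    [[-0.864,0.726,0,0],[-0.864,0.726,0,0],[-0.864,0.726,0,0],[-0.864,0.726,0,0],[-0.864,0.726,0,0],[-0.864,0.726,0,0],[-0.864,0.726,0,0],[-0.864,0.726,0,0]],
  ],
  jaw=60,
  grip_force=20,
)

```text
t: 2.7
position: [285.7, 437.0, 236.7]
tcp_rot: [3.142, -0.001, 1.275]
wrist_force: [0.2, 0.4, 0.4]
width: 60.2
```

apply_moves(
  deltas=[
    [[-0.864,0.726,0,0],[-0.864,0.726,0,0],[-0.864,0.726,0,0],[-0.864,0.726,0,0],[-0.864,0.726,0,0],[-0.864,0.726,0,0],[-0.864,0.726,0,0],[-0.864,0.726,0,0]],
  ],
)

```text
t: 3.5
position: [374.2, 229.4, 236.8]
tcp_rot: [3.141, -0.001, 1.275]
wrist_force: [-0.2, -0.2, -0.0]
width: 59.6
```

apply_moves(
  deltas=[
    [[-0.864,0.726,0.3,0],[-0.864,0.726,0.5,0],[-0.864,0.726,0.6,0],[-0.864,0.726,0.6,0],[-0.864,0.726,0.6,0],[-0.864,0.726,0.6,0],[-0.864,0.726,0.6,0],[-0.864,0.726,0.6,0]],
  ],
)

```text
t: 4.3
position: [462.9, 21.9, 126.3]
tcp_rot: [3.141, -0.001, 1.275]
wrist_force: [0.6, 0.5, 0.2]
width: 60.3
```

apply_moves(
  deltas=[
    [[0,0,0.7,0],[0,0,0.7,0],[0,0,0.7,0],[0,0,0.7,0],[0,0,0.3,0],[0,0,0,0],[0,0,0,0],[0,0,0,0]],
  ],
)

```text
t: 5.1
position: [463.0, 23.0, 49.8]
tcp_rot: [3.14, -0.001, 1.275]
wrist_force: [-0.4, 0.1, 0.1]
width: 60.3
```

```bash
cat >> h.py <<'E'
def crop(f,P,name,half=40,sc=6):
    u=proj(f,P).astype(int);im=f["img"]
    x0=max(u[0]-half,0);y0=max(u[1]-half,0)
    c=cv2.resize(im[y0:y0+2*half,x0:x0+2*half],None,fx=sc,fy=sc,interpolation=cv2.INTER_CUBIC)
    return cv2.convertScaleAbs(c,alpha=1.7),(x0,y0)
def both(P,name,half=33,sc=6):
    cs=[]
    for n in("scene","top"):
        f=bot.grab_frame(n);c,o=crop(f,P,n,half,sc);cs.append(c);print(n,"origin",o,"scale",sc)
    cv2.imwrite(f"pics/{name}.png",np.hstack(cs))
E
python3 -c "
from h import *
both([462,22,50],'g1')"
```

```text
scene origin (np.int64(299), np.int64(159)) scale 6
top origin (np.int64(280), np.int64(213)) scale 6
```

View pics/g1.png

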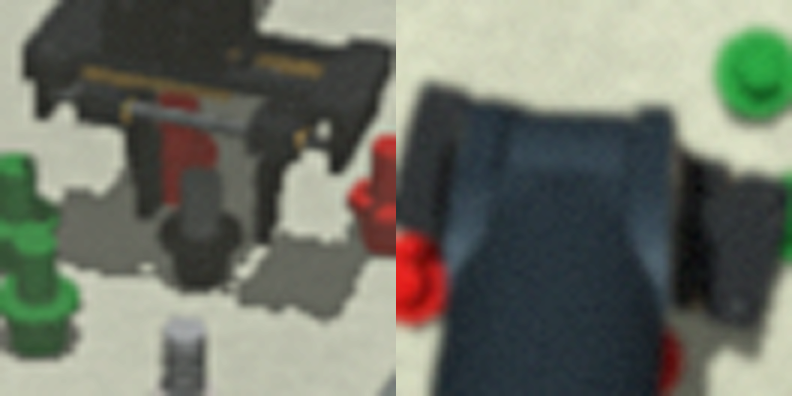

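apply_moves(
  deltas=[
    [[0,0,0.06,0],[0,0,0,0],[0,0,0,0],[0,0,0,0],[0,0,0,0],[0,0,0,0],[0,0,0,0],[0,0,0,0]],
  ],
  jaw=0,
  grip_force=25,
)

```text
t: 6.0
position: [462.2, 22.8, 47.5]
tcp_rot: [-3.141, 0.0, 1.275]
wrist_force: [0.2, -0.8, 0.8]
width: 23.3
```

apply_moves(
  deltas=[
    [[0,0,-0.6,0],[0,0,-0.8,0],[0,0,-0.8,0],[0,0,-0.8,0],[0,0,-0.8,0],[0,0,-0.8,0],[0,0,-0.8,0],[0,0,-0.5,0]],
  ],
)

```text
t: 6.8
position: [462.6, 22.9, 196.3]
tcp_rot: [3.14, -0.001, 1.275]
wrist_force: [-0.1, 0.2, -1.2]
width: 23.3
```

apply_moves(
  deltas=[
    [[-0.612,0.428,0,0],[-0.612,0.428,0,0],[-0.612,0.428,0,0],[-0.612,0.428,0,0],[-0.612,0.428,0,0],[-0.612,0.428,0,0],[-0.612,0.428,0,0],[-0.612,0.428,0,0]],
  ],
)

```text
t: 7.6
position: [508.4, -119.8, 194.8]
tcp_rot: [-3.141, -0.0, 1.275]
wrist_force: [1.5, 0.4, -1.3]
width: 23.3
```

apply_moves(
  deltas=[
    [[-0.612,0.428,0,0],[-0.612,0.428,0,0],[-0.612,0.428,0,0],[-0.612,0.428,0,0],[-0.612,0.428,0,0],[-0.612,0.428,0,0],[-0.612,0.428,0,0],[-0.612,0.428,0,0]],
  ],
)

```text
t: 8.4
position: [554.7, -261.6, 194.5]
tcp_rot: [-3.141, -0.0, 1.275]
wrist_force: [0.3, 0.5, -0.1]
width: 23.4
```

```bash
python3 -c "
from h import *
both([555,-261,120],'g2',)
f=bot.grab_frame('scene');s=bot.sense();print(s['position'])
for q in('stopper','stopper_flange','jar_mouth','jar'):
  for r in bot.pinpoint('scene',q)[:5]:
    P=w(f,r['position']);print(q,round(r['confidence'],2),P.round(1),proj(f,P).round(1))
"
```

```text
scene origin (np.int64(207), np.int64(154)) scale 6
top origin (np.int64(373), np.int64(180)) scale 6
[ 554.24423423 -262.09069299  194.53799757]
stopper 0.69 [423.3 120.2   1.1] [361.8 198.7]
stopper 0.68 [530.6 -62.9   4.6] [305.7 214.6]
stopper 0.64 [ 554.7 -261.9  143.3] [239.3 180.8]
stopper 0.56 [379.2   3.2   2.9] [328.4 190.3]
stopper_flange 0.68 [ 552.7 -265.6  170.4] [237.3 172.9]
stopper_flange 0.65 [422.4 123.5  23.6] [363.  193.1]
stopper_flange 0.63 [451.4 -86.3  29.4] [300.8 194.7]
stopper_flange 0.54 [375.5   4.5  26.9] [328.8 184. ]
stopper_flange 0.51 [532.6 -66.2  23.8] [304.5 210.1]
jar_mouth 0.83 [ 553.  -261.7  122.1] [240.2 186.3]
jar 0.97 [ 553.3 -265.     0.9] [243.2 217.8]
```

View pics/g2.png

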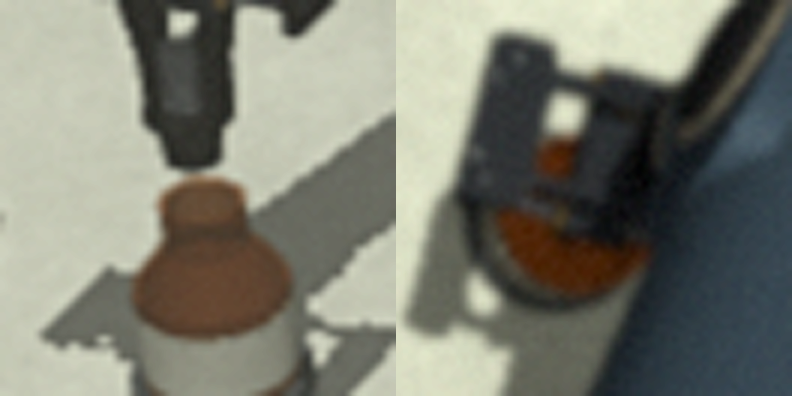

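```bash
python3 - <<'E'
from h import *
f=bot.grab_frame("scene");o=np.array([207,154])
for nm,x,y,z,r in(("flange",554.3,-262,174,24),("plug",554.3,-262,149,15),("rim",555,-261,120,23),("neckbot",555,-261,100,23),("body",555,-261,65,42)):
    L=[(proj(f,[x,y-r,z])+.5-o)*6,(proj(f,[x,y+r,z])+.5-o)*6];print(nm,np.array(L).round(1).tolist())
im=cv2.resize(f["img"][154:214,207:273],None,fx=12,fy=12,interpolation=cv2.INTER_CUBIC)[:560]
cv2.imwrite("pics/g3.png",cv2.convertScaleAbs(im,alpha=2.5))
E
```

```text
flange [[143.4, 110.6], [237.1, 113.0]]
plug [[166.6, 153.1], [224.5, 154.6]]
rim [[159.3, 201.2], [247.3, 203.6]]
neckbot [[163.7, 233.5], [251.0, 235.9]]
body [[135.8, 287.8], [293.1, 292.3]]
```

View pics/g3.png

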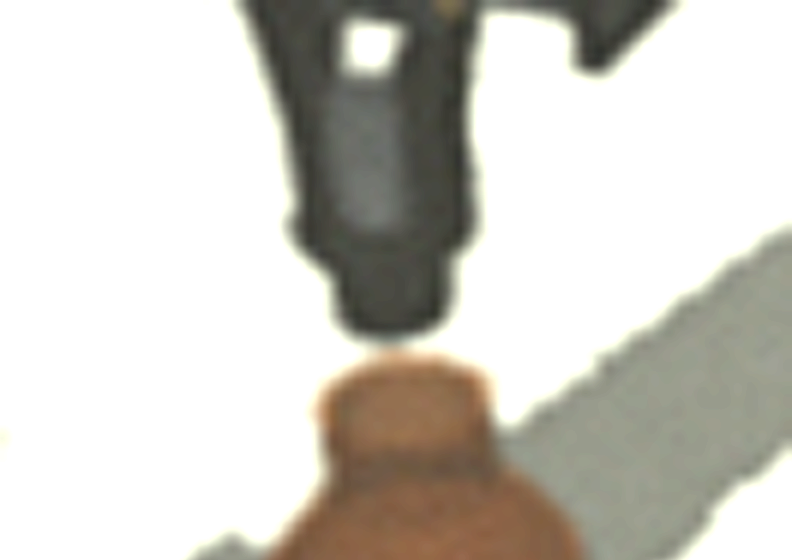

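```bash
python3 - <<'E'
from h import *
f=bot.grab_frame("scene");o=np.array([207,154])
p=lambda *P:((proj(f,P)+.5-o)*12).round(1).tolist()
print("rim far",p(532,-261,120),"near",p(578,-261,120),"plug bottom near",p(569.3,-262,146.5), "flange side", p(554.3,-286,171.5),p(554.3,-286,177.5), "foot near",p(605,-261,0))
f=bot.grab_frame("top");im=f["img"];print(proj(f,[555,-261,120]),proj(f,[555,-261,0]),proj(f,[505,-261,0]),proj(f,[512,-261,70]))
cv2.imwrite("pics/g4.png",cv2.convertScaleAbs(cv2.resize(im[180:250,365:435],None,fx=8,fy=8,interpolation=cv2.INTER_CUBIC),alpha=2))
t=cv2.imread("pics/top0.png")
cv2.imwrite("pics/g5.png",cv2.convertScaleAbs(cv2.resize(t[180:250,365:435],None,fx=8,fy=8,interpolation=cv2.INTER_CUBIC),alpha=2))
c=[]
for a in np.linspace(0,2*np.pi,40):
    c.append(proj(f,[555+23*np.cos(a),-261+23*np.sin(a),120]))
t8=cv2.imread("pics/g5.png")
cv2.polylines(t8,[(((np.array(c)+.5)-[365,180])*8).astype(np.int32)],True,(0,0,255),1);cv2.imwrite("pics/g5.png",t8)
E
```

```text
rim far [424.6, 357.4] near [387.9, 453.3] plug bottom near [379.8, 347.1] flange side [287.9, 229.8] [285.1, 209.4] foot near [415.8, 890.9]
[406.21433747 213.83424459] [398.48179973 216.68426512] [399.19409623 231.81933965] [403.46880418 228.86927416]
```

View pics/g5.png

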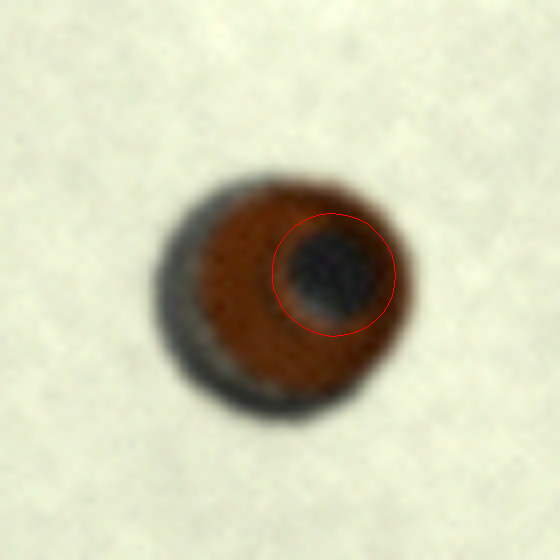

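apply_moves(
  deltas=[
    [[0,0,0.4,0],[0,0,0.4,0],[0,0,0.4,0],[0,0,0.2,0],[0,0,0.2,0],[0,0,0.2,0],[0,0,0,0],[0,0,0,0]],
  ],
)

```text
t: 9.7
position: [554.7, -261.3, 150.0]
tcp_rot: [-3.141, -0.0, 1.275]
wrist_force: [0.2, 0.5, -0.7]
width: 23.3
```

No contact so far; final few millimetres gently.

apply_moves(
  deltas=[
    [[0,0,0.1,0],[0,0,0.1,0],[0,0,0.06,0],[0,0,0.06,0],[0,0,0.04,0],[0,0,0,0],[0,0,0,0],[0,0,0,0]],
  ],
)

```text
t: 10.5
position: [554.2, -261.6, 142.5]
tcp_rot: [-3.141, -0.001, 1.274]
wrist_force: [-5.9, 1.0, 11.2]
width: 23.5
```

apply_moves(
  deltas=[
    [[0,0,0,0],[0,0,0,0],[0,0,0,0],[0,0,0,0],[0,0,0,0],[0,0,0,0],[0,0,0,0],[0,0,0,0]],
  ],
  jaw=55,
)

```text
t: 11.3
position: [554.7, -261.2, 141.0]
tcp_rot: [-3.142, -0.0, 1.275]
wrist_force: [-0.3, -0.7, -0.5]
width: 54.7
```

apply_moves(
  deltas=[
    [[0,0,-0.3,0],[0,0,-0.6,0],[0,0,-0.6,0],[0,0,-0.6,0],[0,0,-0.6,0],[0,0,-0.6,0],[0,0,0,0],[0,0,0,0]],
  ],
)

```text
t: 12.1
position: [554.7, -261.1, 223.8]
tcp_rot: [3.141, -0.0, 1.275]
wrist_force: [0.3, 0.3, -0.1]
width: 54.5
```

```bash
python3 -c "
from h import *
both([555,-261,140],'g6',)
"
```

```text
scene origin (np.int64(206), np.int64(148)) scale 6
top origin (np.int64(374), np.int64(180)) scale 6
```

View pics/g6.png

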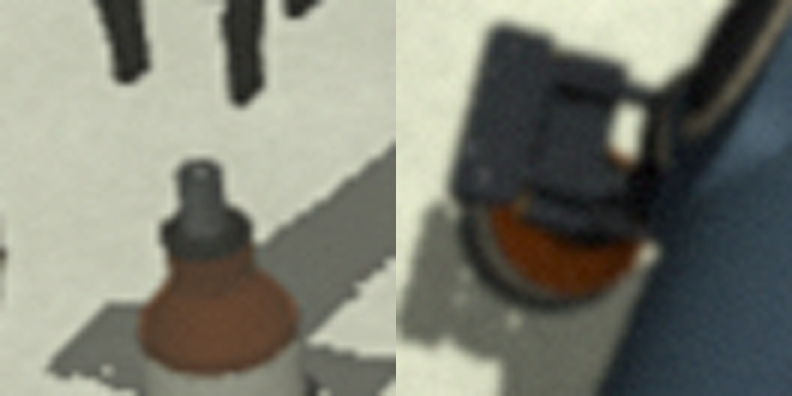

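```bash
python3 - <<'E'
from h import *
f=bot.grab_frame("scene");o=np.array([215,165])
im=cv2.resize(f["img"][165:215,215:265],None,fx=12,fy=12,interpolation=cv2.INTER_CUBIC)
im=cv2.convertScaleAbs(im,alpha=2.2)
a=np.linspace(0,2*np.pi,50)
for dz,col in((0,(0,0,255)),(4,(255,0,0))):
  for r,z in((24,120),(24,126),(12,161)):
    c=[((proj(f,[555+r*np.cos(t),-261.6+r*np.sin(t),z+dz])+.5-o)*12) for t in a]
    cv2.polylines(im,[np.array(c).astype(np.int32)],True,col,1)
cv2.imwrite("pics/g7.png",im)
E
```

```text
(no output)
```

View pics/g7.png

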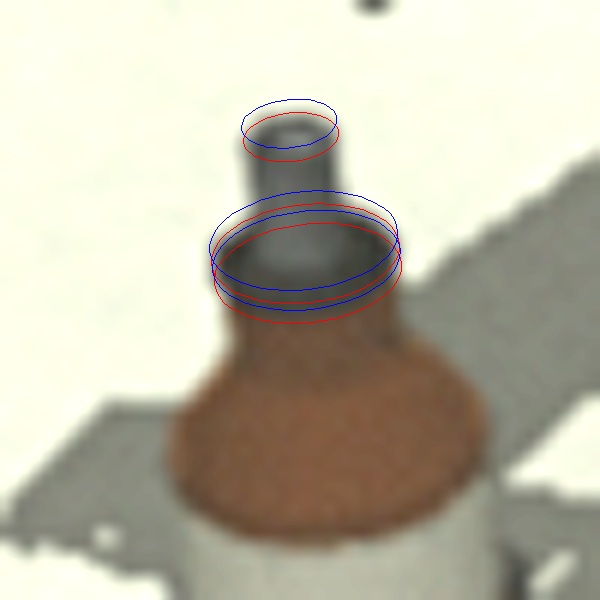

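apply_moves(
  deltas=[
    [[0.816,-0.064,0,0],[0.816,-0.064,0,0],[0.816,-0.064,0,0],[0.816,-0.064,0,0],[0.816,-0.064,0,0],[0.816,-0.064,0,0],[0.816,-0.064,0,0],[0.816,-0.064,0,0]],
  ],
)

```text
t: 13.05
position: [589.7, -100.5, 222.6]
tcp_rot: [-3.14, 0.0, 1.275]
wrist_force: [-0.4, -0.0, -0.8]
width: 55.0
```

apply_moves(
  deltas=[
    [[0.816,-0.064,0,0],[0.816,-0.064,0.2,0],[0.816,-0.064,0.5,0],[0.816,-0.064,0.7,0],[0.816,-0.064,0.7,0],[0.816,-0.064,0.7,0],[0,0,0.5,0.54],[0,0,0.3,0.54]],
  ],
)

```text
t: 13.85
position: [615.6, 20.2, 130.8]
tcp_rot: [-3.139, 0.002, 1.123]
wrist_force: [-0.4, 0.1, -1.3]
width: 55.0
```

```bash
python3 -c "
from h import *
s=bot.sense();print(s['position'],s['tcp_rot'])
both([616,18,70],'g8',)
f=bot.grab_frame('scene')
for q in('coupler','coupler_seat'):
  for r in bot.pinpoint('scene',q)[:3]:
    P=w(f,r['position']);print(q,round(r['confidence'],2),P.round(1),proj(f,P).round(1))
"
```

```text
[615.59273646  20.16892574 130.80233261] [-3.13858423e+00  1.66538815e-03  1.12305400e+00]
scene origin (np.int64(296), np.int64(181)) scale 6
top origin (np.int64(280), np.int64(164)) scale 6
coupler 0.8 [ 6.152e+02  1.480e+01 -4.000e-01] [328.1 232.7]
coupler 0.25 [ 557.2 -256.5   94.6] [242.5 194.5]
coupler_seat 0.5 [617.5  19.6  23.7] [329.7 227. ]
```

View pics/g8.png

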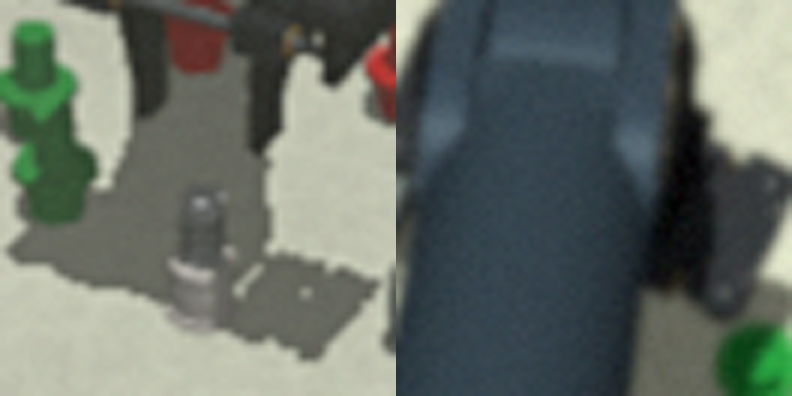

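apply_moves(
  deltas=[
    [[-0.036,0.06,0.6,0],[0,0,0.7,0],[0,0,0.7,0],[0,0,0.7,0],[0,0,0.45,0],[0,0,0,0],[0,0,0,0],[0,0,0,0]],
  ],
)

```text
t: 14.9
position: [618.2, 16.9, 55.6]
tcp_rot: [3.14, -0.001, 1.124]
wrist_force: [-0.3, 0.6, 0.1]
width: 55.0
```

```bash
python3 -c "
from h import *
s=bot.sense();print(s['position'],s['tcp_rot'])
both([616,18,50],'g9',)
"
```

```text
[618.23049521  16.92083356  55.60736995] [ 3.14009354e+00 -9.20739095e-04  1.12414326e+00]
scene origin (np.int64(296), np.int64(186)) scale 6
top origin (np.int64(280), np.int64(165)) scale 6
```

View pics/g9.png

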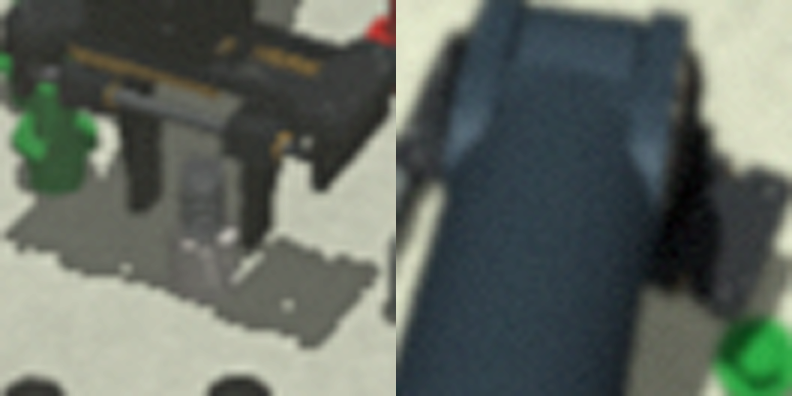

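apply_moves(
  deltas=[
    [[0.03,-0.06,0.14,0],[0,0,0,0],[0,0,0,0],[0,0,0,0],[0,0,0,0],[0,0,0,0],[0,0,0,0],[0,0,0,0]],
  ],
  jaw=0,
  grip_force=30,
)

```text
t: 15.8
position: [616.5, 18.3, 51.3]
tcp_rot: [3.142, 0.0, 1.124]
wrist_force: [-1.0, -0.2, 0.4]
width: 21.2
```

apply_moves(
  deltas=[
    [[0,0,-0.3,0],[0,0,-0.6,0],[0,0,-0.6,0],[0,0,-0.6,0],[0,0,-0.6,0],[0,0,-0.6,0],[0,0,-0.6,0],[0,0,0,0]],
  ],
)

```text
t: 16.6
position: [618.1, 18.3, 151.6]
tcp_rot: [3.137, -0.003, 1.124]
wrist_force: [0.7, 0.4, -1.4]
width: 21.1
```

```bash
python3 -c "
from h import *
s=bot.sense();print(s['position'],s['tcp_rot'])
both([616,18,110],'g10',)
"
```

```text
[618.11761627  18.29396293 151.63111132] [ 3.13740396e+00 -2.75766178e-03  1.12418989e+00]
scene origin (np.int64(296), np.int64(170)) scale 6
top origin (np.int64(279), np.int64(163)) scale 6
```

View pics/g10.png

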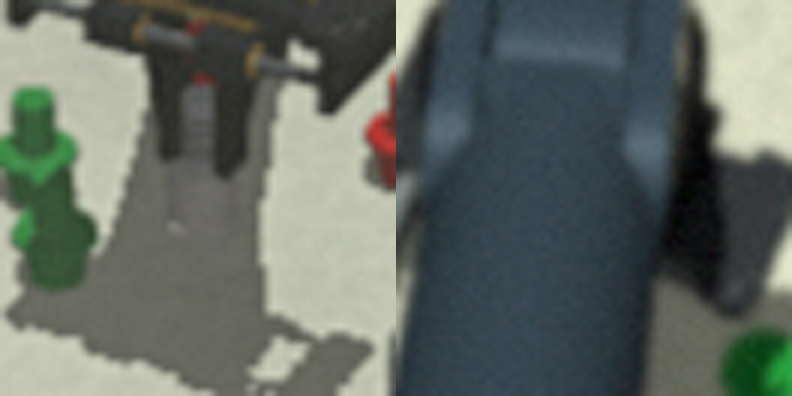

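apply_moves(
  deltas=[
    [[0.6,0.56,0,0],[0.6,0.56,0,0],[0.75,0,0.3,0],[0.75,0,0.5,0],[0.75,0,0.5,0],[0.75,0,0.5,0],[0.7,0,0.4,0],[0,0,0.22,0]],
  ],
  grip_force=15,
)

```text
t: 17.5
position: [694.5, 121.5, 86.1]
tcp_rot: [-3.139, -0.001, 1.129]
wrist_force: [-1.5, 0.6, -1.1]
width: 21.6
```

apply_moves(
  deltas=[
    [[0,0,0,0],[0,0,0,0],[0,-0.2,0,0],[0,-0.2,0,0],[0,-0.1,0,0],[0,-0.04,0,0],[0,0,0,0],[0,0,0,0]],
  ],
)

```text
t: 18.3
position: [682.5, 122.6, 88.4]
tcp_rot: [3.141, -0.0, 1.124]
wrist_force: [0.8, -0.1, -1.5]
width: 21.8
```

```bash
cat >> h.py <<'E'
YAW=-0.44636;PO=np.array([597.7,200.7])
def pc(P):
    c,s=np.cos(YAW),np.sin(YAW);d=np.array(P[:2])-PO;return np.array([c*d[0]+s*d[1],-s*d[0]+c*d[1]])
def pw(px,py,z):
    c,s=np.cos(YAW),np.sin(YAW);return np.array([PO[0]+c*px-s*py,PO[1]+s*px+c*py,z])
def st():
    s=bot.sense();P=s["position"];F=s["wrist_force"];c,si=np.cos(YAW),np.sin(YAW)
    print("t",round(s["t"],2),"pump xy",pc(P).round(2),"z",round(P[2],2),"yaw",s["tcp_rot"].round(4),"Fpx",round(c*F[0]+si*F[1],2),"Fpy",round(-si*F[0]+c*F[1],2),"Fz",round(F[2],2),"w",round(s["width"],1))
E
python3 -c "
from h import *
st();both(pw(105,-33,80),'g11')
"
```

```text
t 18.3 pump xy [110.25 -33.83] z 88.4 yaw [ 3.1414e+00 -2.0000e-04  1.1243e+00] Fpx 0.74 Fpy 0.21 Fz -1.47 w 21.8
scene origin (np.int64(332), np.int64(192)) scale 6
top origin (np.int64(245), np.int64(145)) scale 6
```

View pics/g11.png

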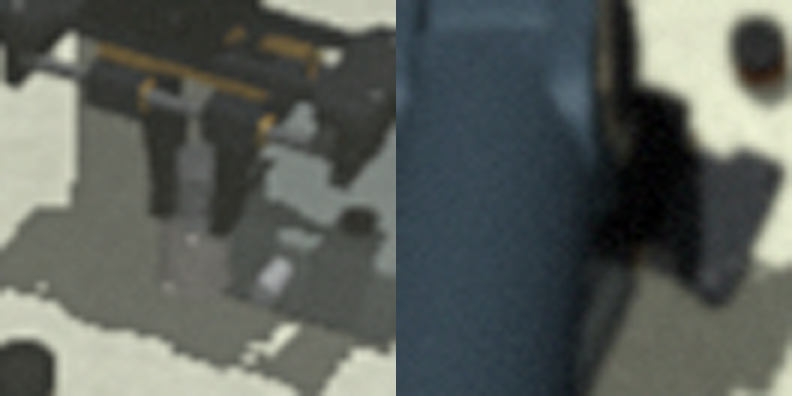

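apply_moves(
  deltas=[
    [[0,-0.05,-0.1,0],[0,-0.05,0,0],[0,-0.05,0,0],[0,0,0,0],[0,0,0,0],[0,0,0,0],[0,0,0,0],[0,0,0,0]],
  ],
)

```text
t: 19.2
position: [679.1, 124.2, 90.7]
tcp_rot: [-3.142, -0.0, 1.124]
wrist_force: [-0.4, -0.6, -1.2]
width: 21.4
```

```bash
python3 -c "
from h import *
st()"
```

```text
t 19.2 pump xy [106.43 -33.87] z 90.74 yaw [-3.1415 -0.      1.1241] Fpx -0.1 Fpy -0.7 Fz -1.23 w 21.4
```

apply_moves(
  deltas=[
    [[0,-0.05,0,0],[0,-0.05,0,0],[0,0,0,0],[0,0,0,0],[0,0,0,0],[0,0,0,0],[0,0,0,0],[0,0,0,0]],
  ],
)

```text
t: 20.0
position: [676.8, 125.3, 90.8]
tcp_rot: [3.142, -0.0, 1.124]
wrist_force: [0.4, -0.0, -2.2]
width: 21.2
```

```bash
python3 -c "
from h import *
st()"
```

```text
t 20.0 pump xy [103.95 -33.87] z 90.79 yaw [ 3.1416e+00 -1.0000e-04  1.1242e+00] Fpx 0.37 Fpy 0.17 Fz -2.17 w 21.2
```

apply_moves(
  deltas=[
    [[0,-0.05,0,0],[0,-0.05,0,0],[0,0,0,0],[0,0,0,0],[0,0,0,0],[0,0,0,0],[0,0,0,0],[0,0,0,0]],
  ],
)

```text
t: 20.8
position: [675.0, 126.1, 91.0]
tcp_rot: [3.141, -0.0, 1.124]
wrist_force: [3.2, -2.3, -1.1]
width: 21.4
```

```bash
python3 -c "
from h import *
st()"
```

```text
t 20.8 pump xy [101.9  -33.89] z 91.02 yaw [ 3.1407e+00 -3.0000e-04  1.1241e+00] Fpx 3.91 Fpy -0.66 Fz -1.09 w 21.4
```

apply_moves(
  deltas=[
    [[0,-0.1,0,0],[0,-0.1,0,0],[0,-0.1,0,0],[0,-0.1,0,0],[0,0,0,0],[0,0,0,0],[0,0,0,0],[0,0,0,0]],
  ],
)

```text
t: 21.6
position: [666.4, 130.5, 91.6]
tcp_rot: [3.14, -0.001, 1.124]
wrist_force: [4.2, -2.7, 3.7]
width: 21.6
```

```bash
python3 -c "
from h import *
st();both(pw(105,-33,80),'g12')"
```

```text
t 21.6 pump xy [ 92.3  -33.66] z 91.6 yaw [ 3.1396e+00 -1.0000e-03  1.1241e+00] Fpx 5.01 Fpy -0.64 Fz 3.71 w 21.6
scene origin (np.int64(332), np.int64(192)) scale 6
top origin (np.int64(245), np.int64(145)) scale 6
```

View pics/g12.png

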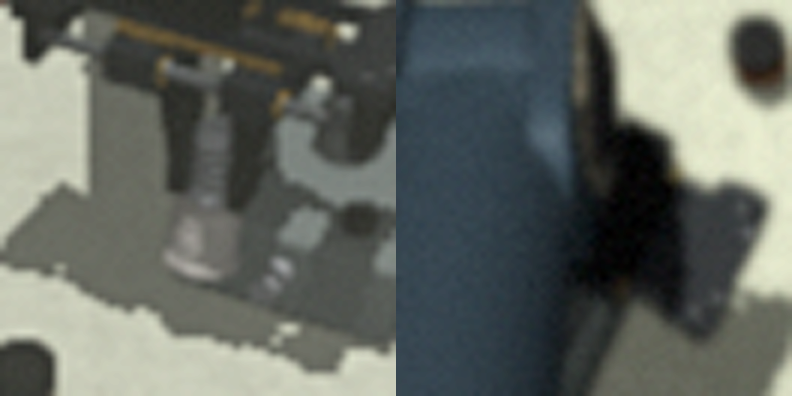

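apply_moves(
  deltas=[
    [[0,-0.09,0,0],[0,-0.09,0,0],[0,-0.09,0,0],[0,-0.09,0,0],[0,0,0,0],[0,0,0,0],[0,0,0,0],[0,0,0,0]],
  ],
)

```text
t: 22.5
position: [658.7, 134.5, 92.1]
tcp_rot: [3.139, -0.002, 1.124]
wrist_force: [3.9, -2.3, 5.2]
width: 21.5
```

```bash
python3 -c "
from h import *
st();both(pw(90,-33,80),'g13')"
```

```text
t 22.5 pump xy [ 83.6  -33.36] z 92.14 yaw [ 3.1389e+00 -1.8000e-03  1.1241e+00] Fpx 4.48 Fpy -0.39 Fz 5.18 w 21.5
scene origin (np.int64(334), np.int64(189)) scale 6
top origin (np.int64(243), np.int64(150)) scale 6
```

View pics/g13.png

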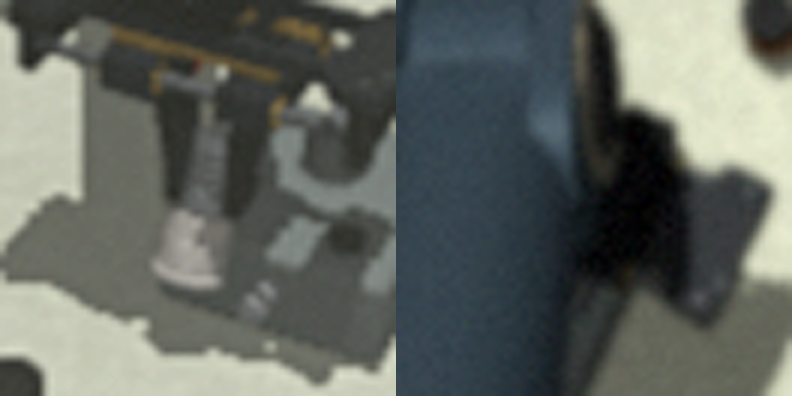

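apply_moves(
  deltas=[
    [[0,0,0,0],[0,0,0,0],[0,0.15,0,0],[0,0.15,-0.1,0],[0,0.15,-0.5,0],[0,0,-0.8,0],[0,0,-0.9,0],[0,0,-0.8,0]],
  ],
  grip_force=50,
)

```text
t: 23.4
position: [666.7, 130.1, 169.0]
tcp_rot: [-3.139, 0.001, 1.124]
wrist_force: [0.4, -0.1, -2.5]
width: 21.2
```

```bash
cat >> h.py <<'E'
CP=[(0,19),(5,19),(5,17),(34,17),(34,11),(74,11)]
def drawc(f,im,o,sc,M,ax,pr=CP,col=(0,0,255)):
    # M mouth centre world, ax unit axis
    ax=np.array(ax)/np.linalg.norm(ax);u=np.cross(ax,[0,1,0]);u/=np.linalg.norm(u);v=np.cross(ax,u)
    for z,r in pr:
        c=[(proj(f,M+ax*z+r*(u*np.cos(t)+v*np.sin(t)))+.5-o)*sc for t in np.linspace(0,2*np.pi,40)]
        cv2.polylines(im,[np.array(c).astype(np.int32)],True,col,1)
def ndir(th,al=0):
    t=np.radians(th);return pw(-np.sin(t),0,0)-pw(0,0,0)+np.array([0,0,np.cos(t)])
E
python3 - <<'E'
from h import *
st();s=bot.sense();p=pc(s["position"]);G=pw(p[0],p[1],s["position"][2]+5)
f=bot.grab_frame("scene");ims=[]
for th in(None,18,25,32):
    o=(proj(f,G-[0,0,25])-[25,25]).astype(int)
    im=cv2.convertScaleAbs(cv2.resize(f["img"][o[1]:o[1]+50,o[0]:o[0]+50],None,fx=8,fy=8,interpolation=cv2.INTER_CUBIC),alpha=2.2)
    if th is not None: drawc(f,im,o,8,G-ndir(th)*56,ndir(th))
    ims.append(im)
cv2.imwrite("pics/g14.png",cv2.resize(np.vstack([np.hstack(ims[:2]),np.hstack(ims[2:])]),(600,600) if 0 else (600,600)))
E
```

```text
t 23.4 pump xy [ 92.68 -33.88] z 169.04 yaw [-3.1391e+00  7.0000e-04  1.1245e+00] Fpx 0.45 Fpy 0.06 Fz -2.55 w 21.2
```

View pics/g14.png

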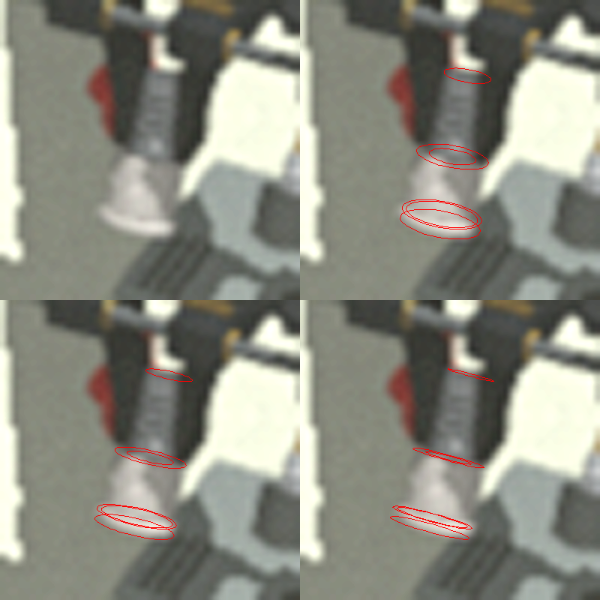

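apply_moves(
  deltas=[
    [[0.17,-0.72,-0.2,0],[0.17,-0.72,-0.2,0],[0.17,-0.72,0,0],[0.17,-0.72,0,0],[0.17,-0.72,0,0],[0.17,-0.72,0,0],[0.17,-0.72,0,0],[0.17,-0.72,0,0]],
  ],
)

```text
t: 24.25
position: [550.9, 223.6, 178.1]
tcp_rot: [-3.141, 0.0, 1.125]
wrist_force: [0.2, 0.1, -2.2]
width: 20.8
```

apply_moves(
  deltas=[
    [[0,0,0,0],[0,0,0,0],[0,0,0,0],[0,0,0,0],[0,0,0,0],[0,0,0,0],[0,0,0,0],[0,0,0,0]],
  ],
)

```text
t: 25.05
position: [552.5, 222.5, 178.2]
tcp_rot: [-3.142, -0.0, 1.124]
wrist_force: [0.1, -0.4, -0.9]
width: 20.8
```

```bash
cat > v.py <<'E'
from h import *
import sys
st();s=bot.sense();p=pc(s["position"]);G=pw(p[0],p[1],s["position"][2]+5)
f=bot.grab_frame("scene");ims=[]
NP=[(0,18),(22,18),(22,9.5),(36,9.5),(42,7),(54,5)]
N0=pw(0,0,55)
off=float(sys.argv[2]) if len(sys.argv)>2 else 0
for th in(None,23):
    o=(proj(f,G-[0,0,50])-[28,33]).astype(int)
    im=cv2.convertScaleAbs(cv2.resize(f["img"][o[1]:o[1]+56,o[0]:o[0]+56],None,fx=7*10/10,fy=7,interpolation=cv2.INTER_CUBIC),alpha=2.2)
    if th is not None:
        drawc(f,im,o,7,G-ndir(th)*56,ndir(th));drawc(f,im,o,7,N0,ndir(25),NP,(255,0,0))
    ims.append(im)
cv2.imwrite(f"pics/{sys.argv[1]}.png",np.hstack(ims))
E
python3 v.py g15
```

```text
t 25.05 pump xy [-50.2    0.12] z 178.25 yaw [-3.1416 -0.      1.124 ] Fpx 0.29 Fpy -0.33 Fz -0.88 w 20.8
```

View pics/g15.png

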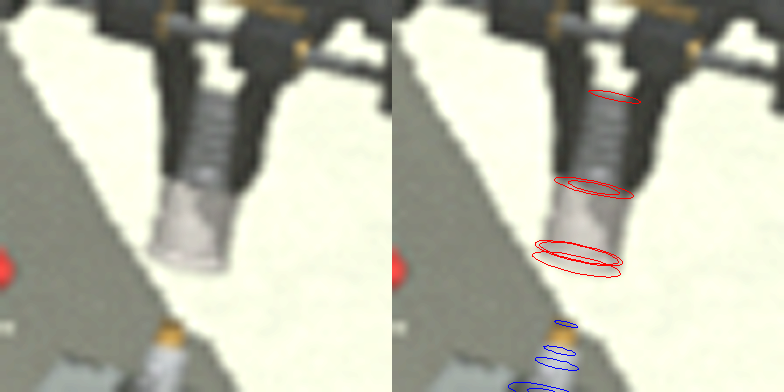

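```bash
python3 - <<'E'
from h import *
s=bot.sense();p=pc(s["position"]);G=pw(p[0],p[1],s["position"][2]+5)
f=bot.grab_frame("scene");o=(proj(f,G-[0,0,25])-[20,20]).astype(int);print(o)
im=cv2.convertScaleAbs(cv2.resize(f["img"][o[1]:o[1]+37,o[0]:o[0]+40],None,fx=16,fy=16,interpolation=cv2.INTER_CUBIC),alpha=2.0)
for k in range(0,640,80): cv2.line(im,(k,0),(k,8),(0,0,255),1);cv2.line(im,(0,k),(8,k),(0,0,255),1)
cv2.imwrite("pics/g16.png",im)
E
```

```text
[378 160]
```

View pics/g16.png

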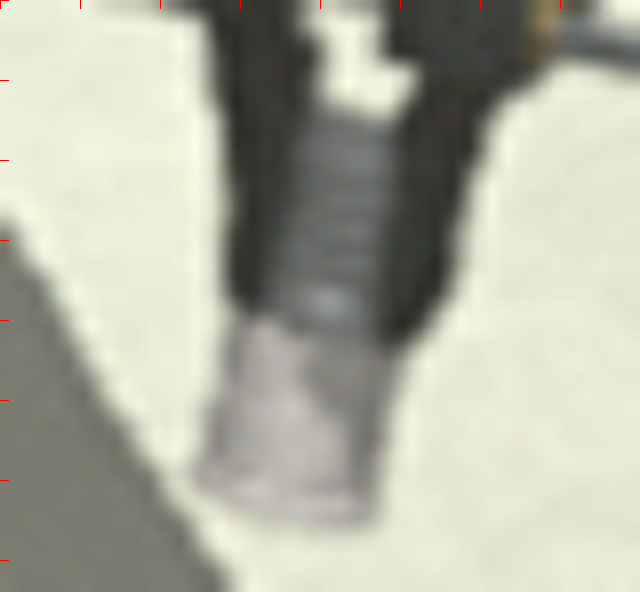

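```bash
python3 - <<'E'
from h import *
s=bot.sense();p=pc(s["position"]);G=pw(p[0],p[1],s["position"][2]+5);f=bot.grab_frame("scene")
for th in(0,10,15,20,25,30):
    a=ndir(th);A=proj(f,G);B=proj(f,G-a*56);d=B-A
    # lip ellipse
    M=G-a*56;u=np.cross(a,[0,1,0]);u/=np.linalg.norm(u);v=np.cross(a,u)
    c=np.array([proj(f,M+19*(u*np.cos(t)+v*np.sin(t))) for t in np.linspace(0,6.28,60)]).astype(np.float32)
    e=cv2.fitEllipse(c)
    print(th,"slope",round(-d[0]/d[1],3),"len",round(np.hypot(*d),2),"lip L",c[c[:,0].argmin()],"R",c[c[:,0].argmax()],"maxrow",c[:,1].max(),"ell",np.round(e[1],1),round(e[2],1))
E
```

```text
0 slope 0.097 len 15.9 lip L [391.15262 188.56068] R [403.7894  189.26485] maxrow 192.43367 ell [ 6.7 12.7] 95.0
10 slope 0.159 len 17.34 lip L [389.98553 189.49886] R [402.5975  191.24051] maxrow 192.95355 ell [ 5.  12.7] 98.5
15 slope 0.187 len 17.9 lip L [389.4331  189.76775] R [402.01968 191.87651] maxrow 193.05371 ell [ 4.  12.8] 100.1
20 slope 0.213 len 18.33 lip L [388.9064  189.90451] R [401.45972 192.38422] maxrow 193.07224 ell [ 3.  12.8] 101.5
25 slope 0.24 len 18.65 lip L [388.40887 189.91164] R [400.92252 192.75406] maxrow 193.04842 ell [ 2.  12.8] 103.0
30 slope 0.266 len 18.83 lip L [387.94373 189.79272] R [400.41306 192.97717] maxrow 193.03273 ell [ 0.9 12.9] 104.3
```

```bash
cat > fit.py <<'E'
from h import *
from scipy.optimize import minimize
import sys
def run(rows_below=20,n=4,save=None):
    s=bot.sense();p=pc(s["position"]);G=pw(p[0],p[1],s["position"][2]+5)
    fs=[bot.grab_frame("scene") for _ in range(n)];f=fs[0]
    im=np.mean([g["img"].astype(float) for g in fs],0)
    o=(proj(f,G-[0,0,35])-[20,20]).astype(int)
    c=im[o[1]:o[1]+40,o[0]:o[0]+40];sc=6
    return f,G,o,c
if __name__=="__main__":
    f,G,o,c=run()
    np.set_printoptions(linewidth=250)
    g=c.mean(2);print(o);print(g[8:38,2:34].round().astype(int))
    print((c[...,0]-c[...,2])[8:38,2:34].round().astype(int))
E
python3 fit.py
```

```text
[378 163]
[[115 115 115 115 116 115 115 115 115 116 118 100  53  27  27  30  40  50  52  53  52  50  40  29  26  26  30  75 111 116 113 112]
 [115 114 114 114 114 115 116 116 115 117 118  99  53  26  27  31  38  48  54  57  56  53  41  29  28  25  34  83 115 114 112 111]
 [117 115 114 114 114 115 116 116 116 115 116  99  54  27  27  34  44  50  52  53  52  48  36  29  27  26  44  88 115 113 112 111]
 [117 116 115 116 117 116 117 117 116 115 116  97  52  27  26  35  43  48  53  56  56  48  33  28  26  27  58  98 116 114 113 113]
 [117 116 115 115 116 116 116 117 116 116 116  94  44  25  29  39  50  52  51  51  52  45  32  28  27  28  63 102 115 114 114 112]
 [101 114 114 114 114 114 115 115 115 117 117  93  39  24  30  40  50  54  54  55  55  46  31  27  26  27  64 102 114 113 113 113]
 [ 73 100 114 114 114 115 115 114 113 115 116  93  38  24  33  45  52  53  53  53  51  42  30  28  25  30  75 111 113 112 112 112]
 [ 60  91 116 116 115 115 115 114 114 115 117  97  49  28  37  50  56  58  65  65  53  40  28  26  25  44  88 115 114 112 113 113]
 [ 58  73 102 116 115 114 114 114 114 115 
[... 6071 characters left out ...]
 -9  -9 -10  -9  -9  -9 -10  -9  -9  -9  -9]
 [ -5  -6  -5  -5  -6  -5  -5  -5  -5  -5  -5  -5  -7  -9 -10  -9 -10  -9  -9 -10  -9  -9 -10  -9  -9  -9  -9 -10  -9  -9  -9  -9]
 [ -5  -5  -5  -5  -5  -5  -5  -5  -5  -5  -5  -4  -6  -7  -9 -10  -9  -9  -9  -9  -9  -9  -9 -10  -9  -9  -9  -9  -9  -9  -9  -9]
 [ -5  -6  -5  -5  -5  -5  -5  -5  -4  -4  -4  -4  -4  -5  -8  -9 -10  -9  -9  -9  -8 -10 -10 -10 -10 -10  -9  -9  -9  -9  -9  -9]
 [ -6  -5  -5  -5  -6  -6  -6  -5  -5  -4  -5 -10 -17 -15 -13 -11  -8  -9  -9  -8  -9  -9  -9  -9 -10  -9  -9  -9  -8  -9  -9  -9]
 [ -5  -5  -5  -5  -5  -5  -5  -5  -4  -4  -4 -16 -31 -30 -26 -12  -8  -9  -9  -9  -9 -10  -9  -9  -9  -9  -9  -9  -9  -9  -9 -10]]
```

```bash
cat > fit2.py <<'E'
from fit import *
from scipy.optimize import least_squares
def edges(g,i0,i1,cstart):
    L=[];R=[]
    for i in range(i0,i1):
        row=g[i];c0=cstart(i)
        # left: walk outward from c0
        def walk(d):
            j=c0;bgv=113
            inside=None
            while 0<j<39 and row[j]<104: j+=d
            # j first bright; inside plateau = value 2 px in
            ins=row[j-2*d];lev=(bgv+ins)/2
            k=j
            while row[k]>lev: k-=d
            # crossing between k and k+d
            return k+d*(lev-row[k])/(row[k+d]-row[k])
        L.append(walk(-1));R.append(walk(1))
    return np.array(L),np.array(R)
def fitc(g,f,G,o,i0,i1,j0,j1,sc=8,verbose=True):
    cs=lambda i:15
    L,R=edges(g,i0,i1,cs)
    # bottom edge per column
    Bt=[]
    for j in range(j0,j1):
        col=g[:,j];i=i1-2
        while col[i]<104:i+=1
        ins=col[i-2];lev=(113+ins)/2;k=i
        while col[k]>lev:k-=1
        Bt.append(k+(lev-col[k])/(col[k+1]-col[k]))
    Bt=np.array(Bt);rows=np.arange(i0,i1)
    def model(du,dv,th):
        a=ndir(th);M=G-a*56;u=np.cross(a,[0,1,0]);u/=np.linalg.norm(u);v=np.cross(a,u)
        ts=np.linspace(0,2*np.pi,48)
        m=np.zeros((40*16,40*16),np.uint8)
        for (z0,r0),(z1,r1) in(((0,19),(4,19)),((0,18),(5,17)),((5,17),(34,17))):
            q=np.array([(proj(f,M+a*z+r*(u*np.cos(t)+v*np.sin(t)))-o+[du,dv]+.5)*16 for z,r in((z0,r0),(z1,r1)) for t in ts],np.float32)
            cv2.fillConvexPoly(m,np.round(cv2.convexHull(q)*16).astype(np.int32),255,lineType=cv2.LINE_8,shift=4)
        m=cv2.GaussianBlur(m,(0,0),8)>127
        l=[];r=[]
        for i in rows:
            x=np.nonzero(m[int((i+.5)*16)])[0]
            l.append(x[0]/16-.5 if len(x) else 0);r.append((x[-1]+1)/16-.5 if len(x) else 0)
        b=[]
        for j in range(j0,j1):
            x=np.nonzero(m[:,int((j+.5)*16)])[0];b.append((x[-1]+1)/16-.5 if len(x) else 0)
        return np.r_[l,r,b]
    obs=np.r_[L,R,Bt]
    best=None
    for th in range(0,46,3):
        r=least_squares(lambda p:np.clip(model(p[0],p[1],th)-obs,-1.5,1.5),[-.6,-.3],diff_step=.2,loss="soft_l1",f_scale=.3)
        print(th,r.x.round(2),round(r.cost,3))
    print(L.round(1),R.round(1),Bt.round(1))
if __name__=="__main__":
    f,G,o,c=run(n=3);g=c.mean(2)
    fitc(g,f,G,o,21,27,14,23)
E
python3 fit2.py
```

```text
0 [-1.62  0.29] 1.281
3 [-1.39 -0.08] 1.218
6 [-1.1  -0.17] 1.042
9 [-0.86 -0.28] 0.913
12 [-0.6 -0.3] 0.783
15 [-0.43 -0.29] 0.709
18 [-0.   -0.31] 0.791
21 [ 0.07 -0.26] 0.621
24 [ 0.15 -0.19] 0.576
27 [0.28 0.03] 0.623
30 [0.   0.25] 1.326
33 [0.5  0.51] 0.848
36 [0.75 0.58] 0.906
39 [1.01 0.36] 1.007
42 [1.22 0.08] 1.207
45 [1.44 0.15] 1.269
[12.7 12.2 12.2 12.2 11.8 -0.5] [24.7 24.  23.9 23.8 23.7 23.5] [28.6 29.  29.  29.1 29.5 29.9 29.9 29.8 29.8]
```

apply_moves(
  deltas=[
    [[0,-0.03,0.3,0],[0,-0.03,0.3,0],[0,-0.01,0.16,0],[0,0,0,0],[0,0,0,0],[0,0,0,0],[0,0,0,0],[0,0,0,0]],
  ],
)

```text
t: 26.35
position: [551.0, 223.4, 159.5]
tcp_rot: [3.141, -0.0, 1.124]
wrist_force: [-0.2, -0.2, -2.9]
width: 21.2
```

```bash
python3 v.py g17
```

```text
t 26.35 pump xy [-51.96   0.29] z 159.53 yaw [ 3.1414e+00 -5.0000e-04  1.1242e+00] Fpx -0.09 Fpy -0.3 Fz -2.93 w 21.2
```

View pics/g17.png

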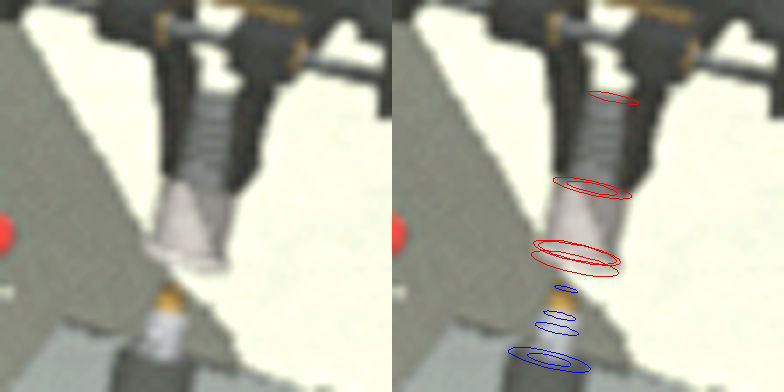

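apply_moves(
  deltas=[
    [[0,0.2,0,0],[0,0.21,0,0],[0,0,0.12,0],[0,0,0,0],[0,0,0,0],[0,0,0,0],[0,0,0,0],[0,0,0,0]],
  ],
)

```text
t: 27.2
position: [560.0, 219.0, 156.3]
tcp_rot: [-3.142, -0.0, 1.124]
wrist_force: [0.2, 1.4, -2.9]
width: 21.3
```

```bash
sed -i 's/th in(None,23)/th in(None,16.5)/' v.py; python3 v.py g18
```

```text
t 27.2 pump xy [-41.94   0.26] z 156.34 yaw [-3.1415e+00 -2.0000e-04  1.1244e+00] Fpx -0.45 Fpy 1.32 Fz -2.88 w 21.3
```

View pics/g18.png

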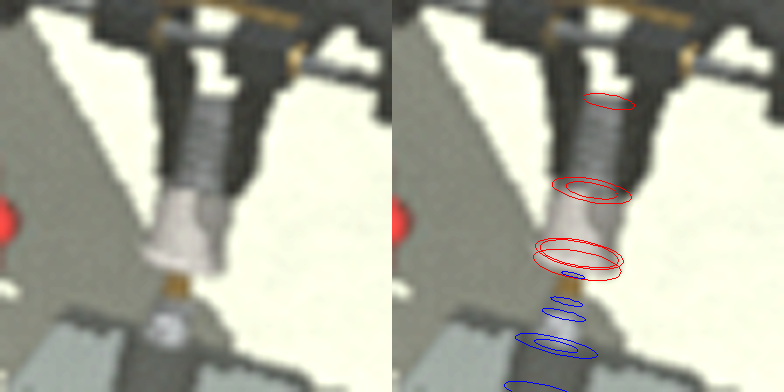

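apply_moves(
  deltas=[
    [[0,0.05,0.11,0],[0,0.05,0.11,0],[0,0.05,0.11,0],[0,0.05,0.11,0],[0,0,0,0],[0,0,0,0],[0,0,0,0],[0,0,0,0]],
  ],
  grip_force=20,
)

```text
t: 28.05
position: [564.1, 216.7, 145.0]
tcp_rot: [-3.141, 0.001, 1.124]
wrist_force: [-1.2, 0.8, -4.2]
width: 21.4
```

```bash
python3 v.py g19
```

```text
t 28.05 pump xy [-37.27  -0.07] z 144.97 yaw [-3.1407e+00  7.0000e-04  1.1243e+00] Fpx -1.47 Fpy 0.21 Fz -4.18 w 21.4
```

View pics/g19.png

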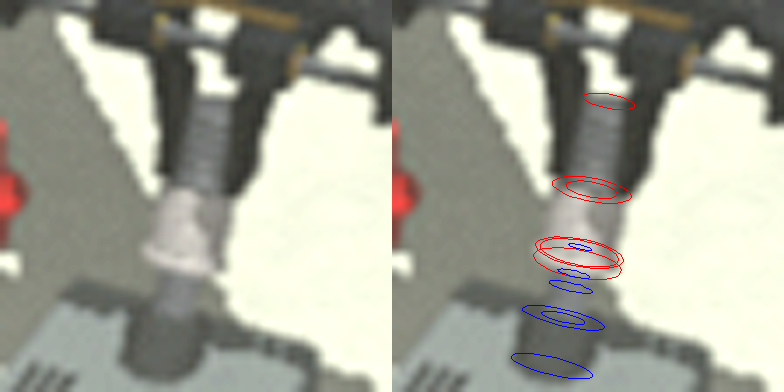

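apply_moves(
  deltas=[
    [[0,-0.08,0,0],[0,-0.08,0,0],[0,-0.08,0,0],[0,-0.08,0,0],[0,0,0,0],[0,0,0,0],[0,0,0,0],[0,0,0,0]],
  ],
  grip_force=15,
)

```text
t: 28.9
position: [557.4, 220.1, 145.3]
tcp_rot: [3.141, -0.0, 1.124]
wrist_force: [1.0, -0.4, -0.9]
width: 21.5
```

```bash
sed -i 's/th in(None,16.5)/th in(None,25)/' v.py; python3 v.py g20
```

```text
t 28.9 pump xy [-44.68   0.13] z 145.28 yaw [ 3.1415e+00 -1.0000e-04  1.1240e+00] Fpx 1.05 Fpy 0.03 Fz -0.93 w 21.5
```

View pics/g20.png

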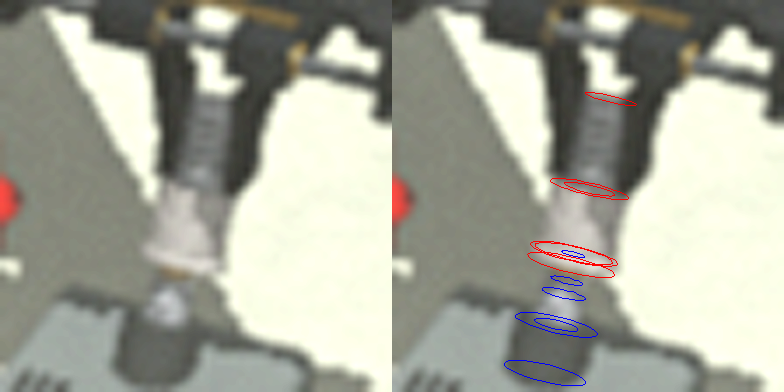

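apply_moves(
  deltas=[
    [[0,0.01,0.08,0],[0,0.036,0.08,0],[0,0.037,0.08,0],[0,0.037,0.08,0],[0,0.037,0.08,0],[0,0,0,0],[0,0,0,0],[0,0,0,0]],
  ],
)

```text
t: 29.75
position: [560.9, 218.5, 135.3]
tcp_rot: [-3.142, -0.0, 1.124]
wrist_force: [0.0, 0.4, -1.7]
width: 21.2
```

```bash
python3 v.py g21
```

```text
t 29.75 pump xy [-40.89   0.15] z 135.32 yaw [-3.1416e+00 -1.0000e-04  1.1242e+00] Fpx -0.15 Fpy 0.41 Fz -1.74 w 21.2
```

View pics/g21.png

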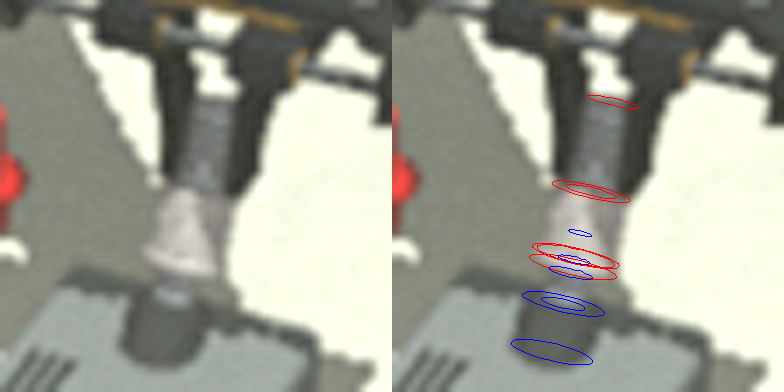

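apply_moves(
  deltas=[
    [[0,0.03,0.063,0],[0,0.03,0.063,0],[0,-0.06,0,0],[0,-0.06,0,0],[0,0,0,0],[0,0,0,0],[0,0,0,0],[0,0,0,0]],
  ],
)

```text
t: 30.6
position: [560.0, 218.6, 132.2]
tcp_rot: [3.141, -0.0, 1.124]
wrist_force: [4.7, -3.0, -2.7]
width: 21.6
```

```bash
python3 v.py g22
```

```text
t 30.6 pump xy [-41.73  -0.09] z 132.21 yaw [ 3.1405 -0.      1.1238] Fpx 5.52 Fpy -0.64 Fz -2.74 w 21.6
```

View pics/g22.png

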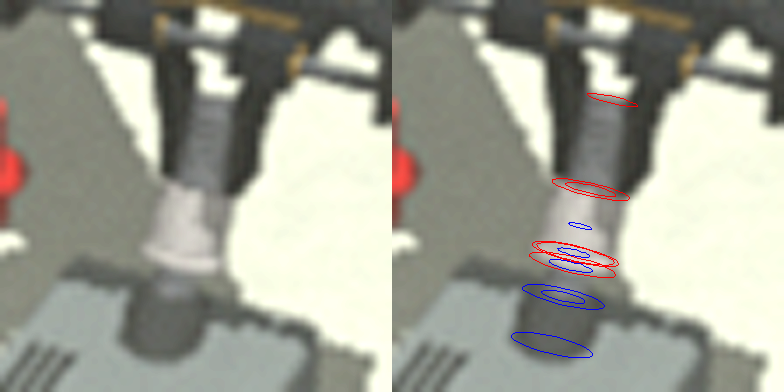

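apply_moves(
  deltas=[
    [[0,-0.05,0,0],[0,0,0,0],[0,0,0,0],[0,0.06,0,0],[0,0.05,0,0],[0,0,0,0],[0,0,0,0],[0,0,0,0]],
  ],
)

```text
t: 31.45
position: [560.2, 219.0, 131.8]
tcp_rot: [-3.14, 0.0, 1.125]
wrist_force: [-0.7, -0.2, -0.8]
width: 21.8
```

```bash
python3 v.py g23
```

```text
t 31.45 pump xy [-41.71   0.33] z 131.82 yaw [-3.1403e+00  2.0000e-04  1.1247e+00] Fpx -0.53 Fpy -0.42 Fz -0.84 w 21.8
```

View pics/g23.png

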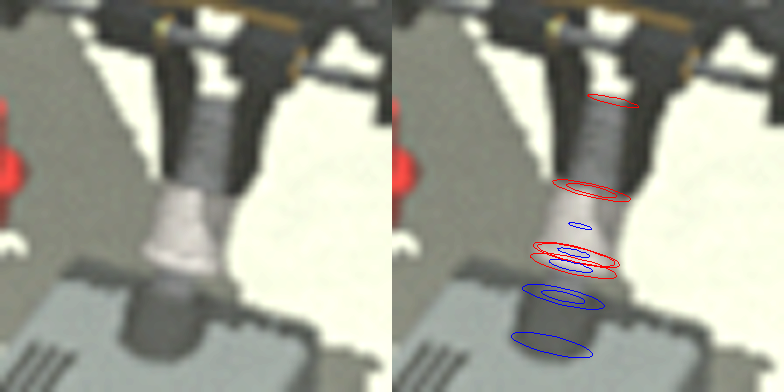

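apply_moves(
  deltas=[
    [[0,0.06,0,0],[0,0.06,0,0],[0,0,0,0],[0,0,0,0],[0,0,0,0],[0,0,0,0],[0,0,0,0],[0,0,0,0]],
  ],
)

```text
t: 32.3
position: [562.4, 218.2, 132.0]
tcp_rot: [-3.139, 0.0, 1.125]
wrist_force: [-4.3, 2.2, 1.9]
width: 21.8
```

```bash
python3 -c "
from h import *
st()"
```

```text
t 32.3 pump xy [-39.38   0.54] z 132.01 yaw [-3.1391e+00  1.0000e-04  1.1250e+00] Fpx -4.87 Fpy 0.11 Fz 1.89 w 21.8
```

apply_moves(
  deltas=[
    [[0,-0.07,0,0],[0,0,0,0],[0,0,0,0],[0,0,0,0],[0,0.02,0.04,0],[0,0.02,0.04,0],[0,0,0,0],[0,0,0,0]],
  ],
  grip_force=60,
)

```text
t: 33.1
position: [563.0, 217.7, 131.1]
tcp_rot: [-3.141, -0.001, 1.124]
wrist_force: [-3.5, 0.9, 6.0]
width: 20.7
```

```bash
python3 v.py g24
```

```text
t 33.1 pump xy [-38.62   0.38] z 131.14 yaw [-3.1413e+00 -8.0000e-04  1.1242e+00] Fpx -3.56 Fpy -0.72 Fz 6.0 w 20.7
```

View pics/g24.png

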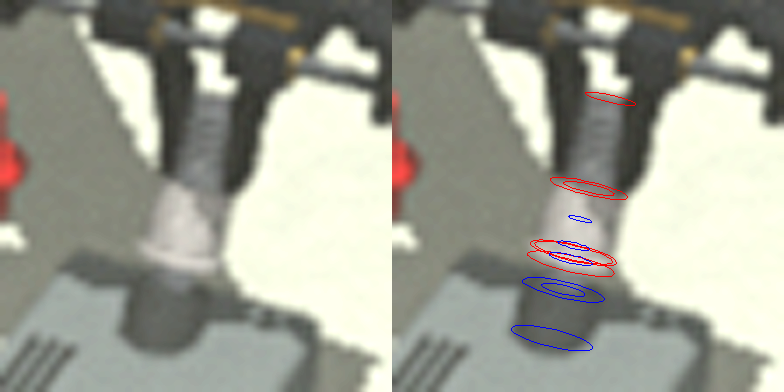

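apply_moves(
  deltas=[
    [[0,0.034,0.073,0],[0,0.034,0.073,0],[0,0.034,0.073,0],[0,0.034,0.073,0],[0,0.017,0.036,0],[0,0,0,0],[0,0,0,0],[0,0,0,0]],
  ],
)

```text
t: 33.95
position: [565.9, 216.5, 124.5]
tcp_rot: [-3.139, -0.001, 1.124]
wrist_force: [-8.5, 0.7, 17.8]
width: 20.6
```

```bash
python3 v.py g25
```

```text
t 33.95 pump xy [-35.51   0.49] z 124.5 yaw [-3.1395e+00 -1.2000e-03  1.1243e+00] Fpx -7.99 Fpy -3.08 Fz 17.75 w 20.6
```

View pics/g25.png

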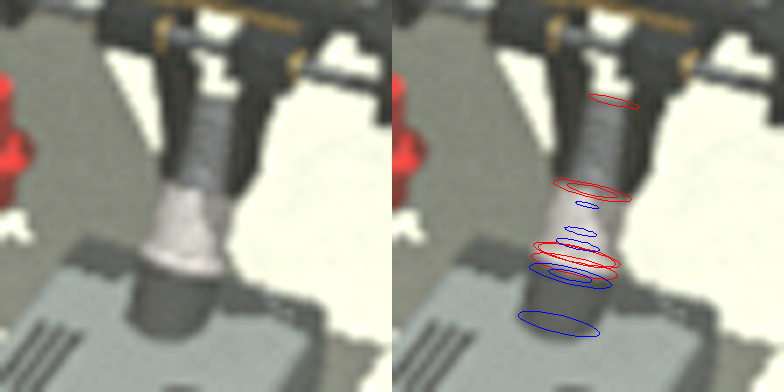

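apply_moves(
  deltas=[
    [[0,0.01,0.02,0],[0,0,0,0],[0,0,0,0],[0,0,0,0],[0,0,0,0],[0,0,0,0],[0,0,0,0],[0,0,0,0]],
  ],
)

```text
t: 34.8
position: [565.9, 216.5, 124.4]
tcp_rot: [-3.139, -0.001, 1.124]
wrist_force: [-10.6, 0.4, 20.8]
width: 20.5
```

```bash
python3 - <<'E'
from h import *
for _ in range(3):
    st();bot.grab_frame("scene")
f=bot.grab_frame("scene");cv2.imwrite("pics/fin.png",f["img"])
im=cv2.convertScaleAbs(cv2.resize(f["img"][160:280,220:420],None,fx=4,fy=4,interpolation=cv2.INTER_CUBIC),alpha=1.8);cv2.imwrite("pics/fin2.png",im)
E
```

```text
t 34.8 pump xy [-35.48   0.53] z 124.43 yaw [-3.1389e+00 -1.3000e-03  1.1244e+00] Fpx -9.71 Fpy -4.24 Fz 20.75 w 20.5
t 34.85 pump xy [-35.47   0.54] z 124.43 yaw [-3.1389e+00 -1.3000e-03  1.1244e+00] Fpx -9.48 Fpy -3.98 Fz 21.32 w 20.7
t 34.9 pump xy [-35.51   0.55] z 124.42 yaw [-3.1389e+00 -1.3000e-03  1.1245e+00] Fpx -9.39 Fpy -4.24 Fz 19.89 w 20.5
```

View pics/fin2.png

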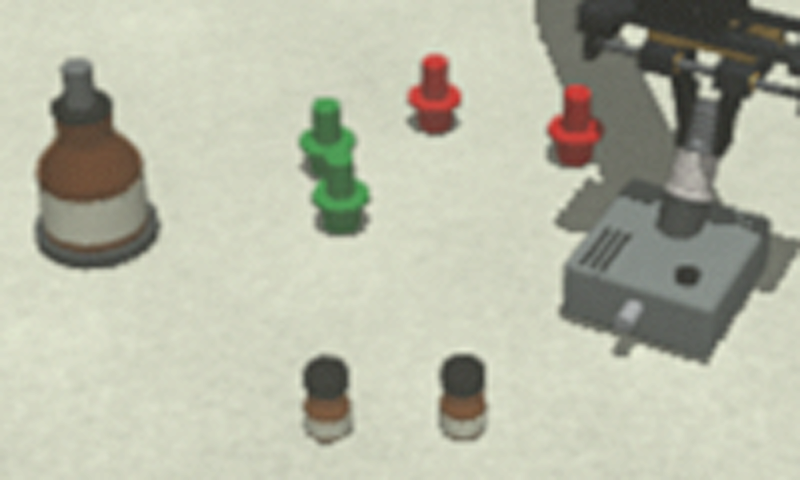

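```bash
python3 -c "
from h import *
st();print(bot.finish_job())"
```

```text
t 35.0 pump xy [-35.46   0.52] z 124.42 yaw [-3.1389e+00 -1.3000e-03  1.1244e+00] Fpx -8.62 Fpy -4.64 Fz 20.68 w 20.8
the job is handed in; nothing more can be done
None
```

I handed the job in at t = 35 s. The stopper is in the jar and released. The coupler is pressed onto the nipple, still gripped and still under load.

- **Stopper:** I took the dark one with the grey knob and lowered it into the jar neck. It met 11 N at the height expected for a fully seated stopper, and I let go. The picture afterwards shows it upright, with the flange on the rim.
- **Coupler:** The moves cannot tilt the gripper. I gripped the coupler by its neck and swung it to about 25° by pushing its bell against the far side of the pump block. I fine-tuned the tilt on the nipple itself and pressed along the nipple's axis with a 60 N grip.
- **Fully home:** It moved about 7.3 mm beyond a point where it was already carrying about 9 N. A further 0.5 mm of push then moved it less than 0.1 mm and raised the force by about 3 N, which fits the hard stop. It now presses with roughly 20–25 N along the axis. I could not read the plunger's position directly.
- **Bystanders:** The vials stand undisturbed in the last picture. The gel bottle and carton were out of that view, and the arm stayed clear of both.

**Checks that disagreed:**
- **Tilt before the coupler engaged:** image estimates ranged from about 11° to 27°. The contact geometry gave about 24°, and the final picture matches 25° to within a few degrees.
- **Sideways force:** about 4 N remained across the nipple at the end.

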